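Jack up the drying board by its lift pad and hold the handle down

ROBOT

A 6-joint arm with a two-finger parallel gripper is mounted at the origin on a cart in front of the work surface, level with it; the furniture and walls round the work are solid. World frame = base frame: x ahead of the robot, y to its left, z up, the work surface at z = 0. Lengths are in m, angles in rad, forces in N, time in s.
With the tool pointing down it reaches from about 0.35 to 0.975 m from the base axis. Payload 4.9 kg.
Tool frame: the origin (TCP) lies at the very end of the fingers, on their centre line; the grasp point (between the pads) lies 19 mm behind it; z points along the fingers, y is the line along which they close (so a half turn about z gives the same grasp; the last joint's range is limited). The gripper opens to 85 mm and grips with 20 to 120 N. Pads are 22 mm wide; open, the fingers measure 114 mm over their backs; the gripper's body (76 mm by 85 mm) begins 54 mm behind the grasp point. The pads swing forward as they close: fully open they stand 13 mm farther back than shut.
Start: joints at [-1.3, 0.053, 1.613, -0, 1.476, -0.119], TCP at [0.237, -0.578, 0.231] pointing down, gripper open.
Joint ranges: [-3.01, 3.01], [-1.01, 2.22], [0.06, 2.58], [-1.02, 4.17], [0.09, 2.62], [-3.14, 3.14]. Speed limits (rad/s): [2.57, 2.57, 3.14, 3.14, 3.14, 3.14].

INTERFACE

Orientations are given as a unit quaternion [w, x, y, z].
In Python, from plant import manip, vision, order gives the robot as it stands.
- The arm moves only by the tool play_rows, never from a script. Its argument "steps" is a list that holds one entry, the list of rows, each a list of 6 numbers: the shift along the tool's x, y, z in mm, then the turn, a rotation vector about the tool's x, y, z in degrees. A call has 1 to 12 rows; each row is the pose to reach, as a shift and turn from the pose commanded when the call began, along the tool's axes at that moment; what a row does not reach only later rows make up. A row lasts 1/12 s, in which the tool goes at most 41.7 mm and 7.16 degrees, less where a joint would pass 70% of its speed; a pose out of reach is approached as far as the arm can. A call with a gripper value outside its range is refused whole. "claw" is the gripper's target within -1 to 1 (fully open at 1, half-way at 0, shut at -1), set as the call begins (left out, the last holds). The fingers move at their own pace and stop on an object; the grip force is fixed at half the most. Time passes only in rows, so rows that repeat a pose let the fingers close. It gives the time, the measured TCP pose, the force, the opening and the grip force at its end, in the units of the state.
- manip.state(): the state, without advancing time (a new reading comes with each control period).
- vision.grab_frame(name): name is "scene" or "top"; returns (picture, depth): 384x512x3 uint8, blue, green, red; 384x512 float32, m along the optical axis (not along the pixel's ray), 0 where there is no reading.
- vision.camera_info(name): a dict with "K" (3x3 intrinsics, pixels), "eye" and "orientation" of the camera in the world. Camera axes: x right, y down, z forward; pixel columns grow to the right and rows downward; lengths in m; the calibration is good to about 2 mm. A picture is of the moment at which its call begins. camera_info takes no time and is no camera call.
- order.job_done(): hands the job in; it is judged then, once.
The state is a dict: "time": time; "joint_pos": joint angles; "joint_vel": joint speeds; "joint_efforts": joint torques, N m; "tool_pos": TCP position; "tool_rot": TCP orientation; "contact_force": force on the tool from outside, world axes, zero at the start; "ft_torque": the same for the moment, N m; "gripper_width": opening from 0.0 (shut) to 1.0 (fully open); "grasp_force": force on a finger pad.
Only numpy, scipy, OpenCV 4.12 (cv2) and the standard library are available. Lean on these libraries where they do the work, as an engineer would, in place of code of your own. Each camera call takes 0.05 s, during which the arm holds its last target. There are 200 camera calls.

TASK

Set the small lever jack on the bench with its saddle centred under the lift pad that sticks out of the drying board's front edge. Pump it once as a trial: push the handle right down so that the board rises, and let the handle come all the way up again; then push it right down a second time and finish while holding it down, the board resting raised on the saddle. Leave the pot and disc standing on the board, and leave the other things on the bench alone.

Things in the scene. Friction and masses are not known exactly. Their poses are not given: they have to be found in the camera images.
- jack: Loose steel lever jack, 0.72 kg. Base plate 165 x 60 x 8 mm, x = -85 to +80 mm in its frame. Origin: middle of the width, on the underside; +x to the saddle (x = +62 mm), -x to the handle end, z up. Grip it by its two upright cheeks, together 40 mm wide across y, x = -30 to +35, z = 8 to 52 mm. The handle rises to the rear, its end 97 mm high. Pressing the handle does not tip the jack.
- saddle_top (a point): Middle of the flat top of the jack's saddle, a steel disc of 34 mm diameter; 42 mm over the bench with the handle up; it moves only up and down in the jack, 6.4 mm for each 0.1 rad of handle, 32 mm in all.
- handle_end (a point): Middle of the top face of the handle's black rubber pad (34 mm long, 46 wide, 12 thick): press here. The handle turns about a level axis, the jack's y, at x = +20, z = 40 mm in the jack's frame. This point lies at x = -70, z = 94 mm in the jack's frame with the handle up, at x = -85, z = 44 mm with it right down.
- jack_handle (a joint): Angle of the jack's handle, rad: 0 up (rest, it springs back there when let go), 0.5 right down against its stop. Pressing down at the pad takes about 1 to 2 N until the saddle meets the lift pad (at about 0.22 rad), then about 7 to 10 N to the bottom.
- board_stand: Fixed low wooden stand under the drying board, 130 mm deep and 180 mm wide; origin on the bench in the middle of its width, +x points to the back (hinge side), its front face at x = -70 mm, z up. Its place and yaw differ from run to run.
- tilt_board (a joint): Angle of the drying board (plywood, 136 x 176 x 16 mm, top 72 mm over the bench), rad: 0 lying flat on the stand, positive when its front edge is raised. Hinge along the back edge, 167 mm behind the lift point, so 10 mm of lift is 0.06 rad. With the jack under it and the handle right down it reads about 0.115. It falls back flat when the jack is let down.
- lift_point (a point): The marked lift point: middle of the underside of a round steel pad (24 mm diameter) under a tongue 36 mm wide that sticks out 45 mm from the board's front edge; 56 mm over the bench. A dark round boss (20 mm, top at 73 mm) stands right over it. It is at x = -112 mm in the stand's frame; only bench below. Its place along the edge differs each run; it does not slide.
- round_pot: Loose thick clay pot, 106 mm diameter, 60 mm high, standing on the drying board; origin under its middle. To stay standing.
- clay_disc: Loose clay disc, 35 mm diameter, 10 mm high, lying on the drying board; origin under its middle. Bystander.
- tape_roll: Loose roll of paper tape, 57 mm diameter, 19 mm high, lying on the bench to the left; origin under its middle. Bystander.
- wood_rib: Loose oval wooden rib, 89 x 38 x 8 mm, lying on the bench to the left; origin under its middle. Bystander.
- grey_bowl: Loose grey bowl, 84 mm diameter, 38 mm high, standing on the bench left of the board; origin under its middle. Bystander.
- board_middle (a point): Middle of the drying board's top face.

How it is judged:
By the outcome, as a careful person would: the job done as asked, in the order asked, and still so for the second after the job is handed in, while the arm keeps its last pose, push and grip.
It also fails if it takes over 48 s, if anything falls off the work surface, if the arm or the gripper's body presses on something with over 40 N, if the wrist force passes 120 N, or if a joint passes its speed limit or range.

## Working session

There is one attempt and no reset: what is moved stays moved. The work goes in short steps, Python scripts to look and compute and a tool call to move; the robot and the scene stay as the last step left them, time stands still between calls to the robot, and variables do not carry over. Pictures are saved under pics/ and viewed, at most 10 in all, crops included, and the job is handed in when it is done.

Besides the shell and the picture viewer there is one more tool, called after "Emit:" as name(argument=value, ...), one argument or row to a line, values as JSON. play_rows: Moves the arm, as the interface text tells. Its arguments: {"type":"object","properties":{"steps":{"type":"array"},"claw":{"type":"number"}},"required":["steps"]}

```bash
mkdir -p pics; cat > h.py <<'E'
import numpy as np, cv2
from scipy.spatial.transform import Rotation as R
from plant import manip, vision, order
def cam(n):
    c=vision.camera_info(n); K=np.array(c["K"]); o=c["orientation"]
    o=np.array(o); M=o if o.shape==(3,3) else R.from_quat(o[[1,2,3,0]]).as_matrix()
    return K,np.array(c["eye"]),M
def ray(n,u,v,z):
    K,e,M=cam(n); d=M@np.linalg.solve(K,[u,v,1.]); return e+d*(z-e[2])/d[2]
def proj(n,p):
    K,e,M=cam(n); q=K@(M.T@(np.array(p)-e)); return q[:2]/q[2]
def cloud(n,D):
    K,e,M=cam(n); v,u=np.mgrid[:D.shape[0],:D.shape[1]]
    q=np.stack([(u-K[0,2])/K[0,0]*D,(v-K[1,2])/K[1,1]*D,D],-1); P=q@M.T+e; P[D==0]=np.nan; return P
E
python3 - <<'E'
from h import *
for n in("scene","top"):
    I,D=vision.grab_frame(n); cv2.imwrite(f"pics/{n}0.png",I); np.save(f"{n}0.npy",D); print(n,cam(n))
s=manip.state(); print(s)
E
```

```text
scene (array([[438.7505987 ,   0.        , 250.55155332],
       [  0.        , 438.7505987 , 199.88838029],
       [  0.        ,   0.        ,   1.        ]]), array([ 0.46693285, -0.52535687,  0.80050313]), array([[ 0.95681643, -0.23280369,  0.17408265],
       [-0.29040011, -0.79237098,  0.53648486],
       [ 0.01304238, -0.56387115, -0.82575979]]))
top (array([[498.85619386,   0.        , 253.66558159],
       [  0.        , 498.85619386, 192.18151183],
       [  0.        ,   0.        ,   1.        ]]), array([ 0.31896103, -0.08271936,  1.23814464]), array([[ 8.04851687e-02, -9.67086231e-01,  2.41384259e-01],
       [-9.96755756e-01, -7.81664201e-02,  1.91826370e-02],
       [ 3.16879209e-04, -2.42145067e-01, -9.70240004e-01]]))
{'time': 0.1, 'joint_pos': array([-1.30005275e+00,  5.25260738e-02,  1.61267494e+00, -4.15147862e-04,
        1.47599408e+00, -1.18990223e-01]), 'joint_vel': array([-7.42842511e-04,  1.49896494e-03,  9.06034847e-04,  1.26564133e-03,
        9.44058679e-04, -4.95116231e-06]), 'joint_efforts': array([ 9.82467388e-02, -3.72025716e+01, -3.49681807e+01,  1.92573275e-01,
       -9.35653843e-04, -3.02545402e-06]), 'tool_pos': array([ 0.23738032, -0.57823805,  0.23154617]), 'tool_rot': array([ 2.13875340e-04,  9.81069614e-01,  1.93655185e-01, -1.90982671e-04]), 'contact_force': array([ 0.63747839, -0.083698  , -0.39605611]), 'ft_torque': array([ 0.00933131, -0.01809108,  0.0065026 ]), 'grasp_force': 0.0, 'gripper_width': 0.9987424683719902}
```

View pics/scene0.png

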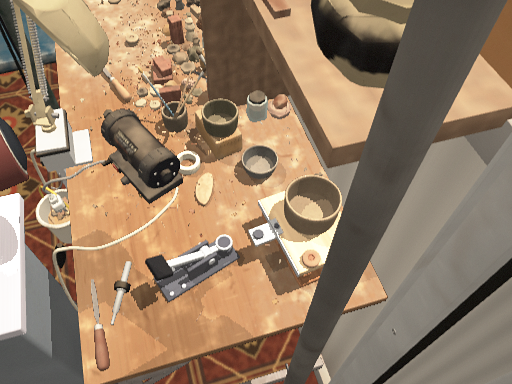

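View pics/top0.png

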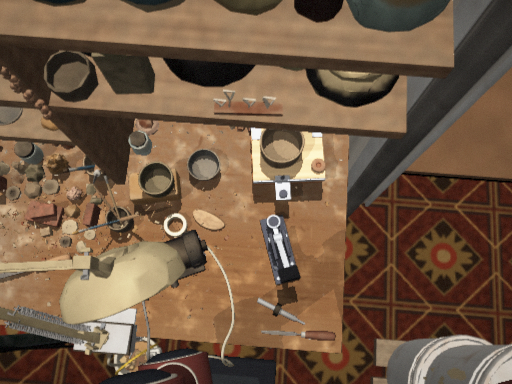

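The scene view shows the jack at (190,268), with its saddle near (224,243) and its rubber pad near (160,268). The boss is near (258,234). In the top view the boss is near (283,188), the saddle near (275,221), and the base runs down to about (285,280). Shelves hang over the back of the board.

```bash
python3 - <<'E'
from h import *
for n,(x0,y0,x1,y1),f in(("scene",(140,215,290,305),5),("top",(240,165,330,290),4)):
    I=cv2.imread(f"pics/{n}0.png")[y0:y1,x0:x1]; cv2.imwrite(f"pics/{n}0c.png",cv2.resize(I,None,fx=f,fy=f,interpolation=cv2.INTER_CUBIC))
for n,pts in(("scene",dict(boss=(258,234,.073),sad=(224,243,.042),pad=(160,268,.094))),("top",dict(boss=(283,188,.073),sad=(275,221,.042)))):
    P=cloud(n,np.load(n+"0.npy"))
    for k,(u,v,z) in pts.items(): print(n,k,ray(n,u,v,z).round(4),"depth",P[v,u].round(4))
P=cloud("top",np.load("top0.npy"))
for v in(20,50,90,120): print("shelf",P[v,283].round(3))
I=cv2.imread("pics/scene0.png"); print(ray("scene",380,298,0), ray("scene",88,380,0))
E
```

```text
scene boss [ 0.6111 -0.1321  0.073 ] depth [ 0.611  -0.1323  0.0734]
scene sad [ 0.5472 -0.1158  0.042 ] depth [ 0.5468 -0.1176  0.0453]
scene pad [ 0.421  -0.1602  0.094 ] depth [ 0.4211 -0.1609  0.0954]
top boss [ 0.6249 -0.1294  0.073 ] depth [ 0.6275 -0.1298  0.0629]
top sad [ 0.5486 -0.1167  0.042 ] depth [ 0.5491 -0.1168  0.0393]
shelf [ 0.673 -0.09   0.697]
shelf [ 0.633 -0.093  0.695]
shelf [ 0.674 -0.101  0.502]
shelf [ 0.622 -0.105  0.503]
[ 8.08346584e-01 -2.94310289e-01 -1.11022302e-16] [ 0.25892511 -0.28507177  0.        ]
```

View pics/scene0c.png

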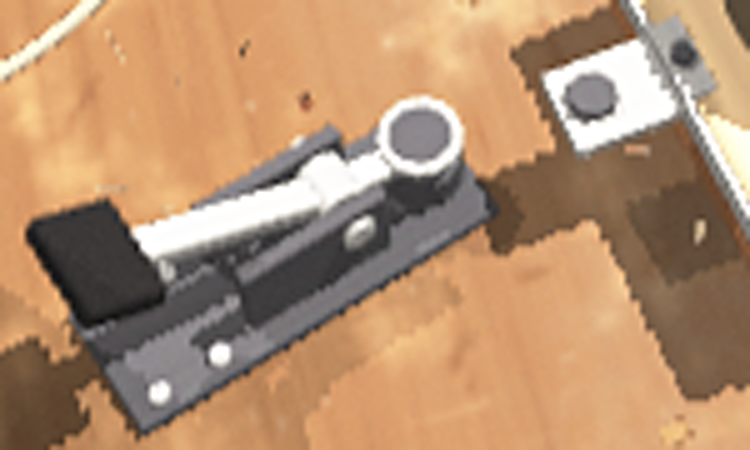

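View pics/top0c.png

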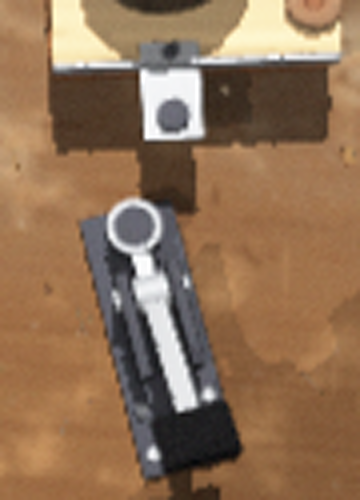

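Scene crop: boss at (592,97), saddle ring at (420,134), base corners at (497,212), (142,433) and (75,315). Top crop: boss at (173,115), saddle at (134,226), board front edge from (55,68) to (338,60), base corners at (82,218) and (148,478).

```bash
python3 - <<'E'
from h import *
C=lambda n,u,v,z: ray(n,*(((u+.5)/5+139.5,(v+.5)/5+214.5) if n=="scene" else ((u+.5)/4+239.5,(v+.5)/4+164.5)),z)
p={}
for n,k,u,v,z in [("scene","boss",592,97,.073),("scene","sad",420,134,.042),("scene","cFR",497,212,.008),("scene","cRR",142,433,.008),("scene","cRL",78,318,.008),
 ("scene","pad",97,253,.094),("top","boss",173,115,.073),("top","sad",134,226,.042),("top","cFL",82,218,.008),("top","cRL",148,478,.008),("top","pad",198,437,.094),
 ("top","eL",55,66,.072),("top","eR",338,58,.072)]:
    q=C(n,u,v,z); p[n,k]=q; print(n,k,(q*1000).round(1))
a=lambda i,j: np.degrees(np.arctan2(*(p[i]-p[j])[[1,0]])).round(2)
for n in("scene","top"): print("pad->sad",a((n,"sad"),(n,"pad")),np.linalg.norm((p[n,"sad"]-p[n,"pad"])[:2]))
print("side R",a(("scene","cFR"),("scene","cRR")),"side L",a(("top","cFL"),("top","cRL")),"edge",a(("top","eL"),("top","eR"))-90, "rear",a(("scene","cRL"),("scene","cRR"))-90)
# edge of board from scene depth: points at z~.072
for n in("scene","top"):
    P=cloud(n,np.load(n+"0.npy")); m=(abs(P[...,2]-.072)<.004)&(P[...,0]>.6)&(P[...,0]<.8)&(abs(P[...,1]+.13)<.15)
    r=cv2.minAreaRect(P[m][:,:2].astype(np.float32)*1000); print(n,r,m.sum())
    h=(P[...,2]>.06)&(P[...,0]>.5)&(P[...,0]<.9)&(P[...,1]<0)&(P[...,1]>-.3)&(P[...,2]<.2); print(P[h].min(0),P[h].max(0))
E
```

```text
scene boss [ 611.1 -132.1   73. ]
scene sad [ 547.3 -112.1   42. ]
scene cFR [ 571.4 -136.8    8. ]
scene cRR [ 417.6 -187.9    8. ]
scene cRL [ 402.6 -134.6    8. ]
scene pad [ 420.3 -154.4   94. ]
top boss [ 611.5 -130.    73. ]
top sad [ 547.9 -112.2   42. ]
top cFL [556.9 -80.1   8. ]
top cRL [ 400.  -132.5    8. ]
top pad [ 419.5 -155.8   94. ]
top eL [636.5 -56.7  72. ]
top eR [ 655.4 -227.4   72. ]
pad->sad 18.38 0.13387428103161939
pad->sad 18.75 0.13563389482126154
side R 18.35 side L 18.46 edge 6.299999999999997 rear 15.680000000000007
scene ((672.8037109375, -139.03988647460938), (158.68592834472656, 165.0051727294922), 49.26941680908203) 2353
[ 0.59597098 -0.29443522  0.06004564] [ 0.84537707 -0.01388773  0.19999187]
top ((692.6026000976562, -135.3275146484375), (183.35008239746094, 177.6388702392578), 6.279424667358398) 1967
[ 0.59563248 -0.22800673  0.06009268] [ 0.77435089 -0.03716037  0.13729749]
```

```bash
cat >> h.py <<'E'
def go(p,yaw):
    "tool-frame shift (mm) and turn (deg) from measured pose to TCP p (m), tool down with tool x at yaw deg"
    s=manip.state(); M=R.from_quat(np.array(s["tool_rot"])[[1,2,3,0]])
    T=R.from_euler('z',yaw,degrees=True)*R.from_euler('x',180,degrees=True)
    print("go",(M.inv().apply(np.array(p)-s["tool_pos"])*1000).round(1),np.degrees((M.inv()*T).as_rotvec()).round(2),"t",s["time"],"pos",s["tool_pos"].round(4),"F",s["contact_force"].round(1),"w",round(s["gripper_width"],3),round(s["grasp_force"],1))
E
python3 - <<'E'
from h import *
go([.4859,-.1327,.160],18.4)
E
```

```text
go [ 399.2 -317.7   71.3] [0.02 0.03 3.93] t 0.1 pos [ 0.2374 -0.5782  0.2315] F [ 0.6 -0.1 -0.4] w 0.999 0.0
```

Emit:
play_rows(
  steps=[
    [[33, -26.5, 6, 0, 0, 0.3], [66.5, -53, 12, 0, 0, 0.7], [100, -79.5, 18, 0, 0, 1], [133, -106, 24, 0, 0, 1.3], [166, -132.5, 30, 0, 0, 1.6], [200, -159, 36, 0, 0, 2], [233, -185, 42, 0, 0, 2.3], [266, -212, 48, 0, 0, 2.6], [300, -238, 54, 0, 0, 3], [333, -265, 60, 0, 0, 3.3], [366, -291, 66, 0, 0, 3.6], [399, -317.7, 71, 0, 0, 3.9]],
  ],
  claw=1,
)

```text
time: 1.1
tool_pos: [0.4786, -0.1433, 0.161]
tool_rot: [-0.0, 0.987, 0.16, -0.0]
contact_force: [0.4, -0.3, -0.9]
gripper_width: 0.999
grasp_force: 0.0
```

Emit:
play_rows(
  steps=[
    [[0, 0, 0, 0, 0, 0], [0, 0, 0, 0, 0, 0], [0, 0, 0, 0, 0, 0]],
  ],
)

```text
time: 1.35
tool_pos: [0.4783, -0.1454, 0.1615]
tool_rot: [-0.0, 0.987, 0.161, -0.001]
contact_force: [-0.2, -0.8, 0.4]
gripper_width: 0.996
grasp_force: 0.0
```

```bash
python3 - <<'E'
from h import *
go([.4859,-.1327,.018],18.4)
E
```

```text
go [ 11.4  -9.5 143.5] [-0.03  0.07  0.08] t 1.35 pos [ 0.4783 -0.1454  0.1615] F [-0.2 -0.8  0.4] w 0.996 0.0
```

Emit:
play_rows(
  steps=[
    [[11.5, -9.5, 20, 0, 0, 0], [11.5, -9.5, 45, 0, 0, 0], [11.5, -9.5, 60, 0, 0, 0], [11.5, -9.5, 60, 0, 0, 0], [11.5, -9.5, 60, 0, 0, 0]],
  ],
)

```text
time: 1.77
tool_pos: [0.4855, -0.134, 0.1014]
tool_rot: [-0.001, 0.987, 0.159, -0.001]
contact_force: [-0.5, 0.1, -0.6]
gripper_width: 1.006
grasp_force: 0.0
```

```bash
python3 - <<'E'
from h import *
I,D=vision.grab_frame("scene"); cv2.imwrite("pics/s1.png",cv2.resize(I[150:330,100:340],None,fx=3,fy=3))
go([.4859,-.1327,.018],18.4)
E
```

```text
go [-0.1 -1.7 84.8] [ 0.03 -0.02 -0.09] t 1.8167 pos [ 0.4865 -0.1343  0.1028] F [ 0.1 -0.6  0.6] w 1.003 0.0
```

View pics/s1.png

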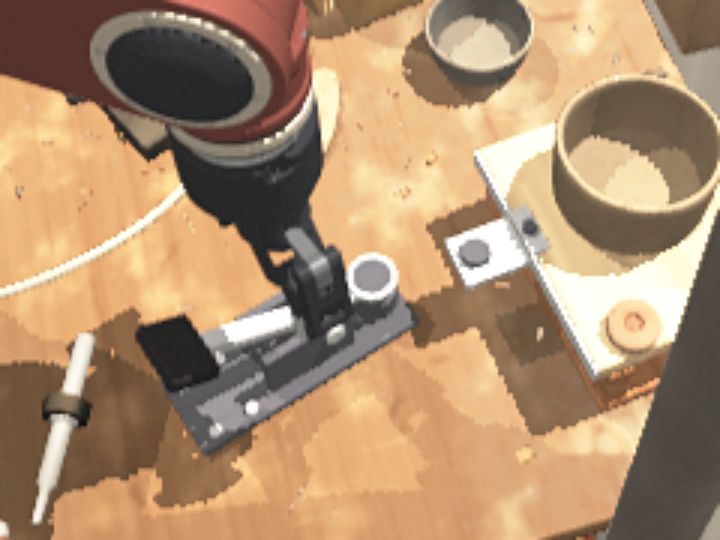

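The crop shows the open fingers straddling the cheeks at (315,285), clear of the handle, so I'll go down and grip.

Emit:
play_rows(
  steps=[
    [[0, -1, 25, 0, 0, 0], [0, -1, 50, 0, 0, 0], [0, -1, 70, 0, 0, 0], [0, -1, 80, 0, 0, 0], [0, -1, 84.5, 0, 0, 0], [0, -1, 84.5, 0, 0, 0], [0, -1, 84.5, 0, 0, 0]],
  ],
)

```text
time: 2.4
tool_pos: [0.4874, -0.1327, 0.0192]
tool_rot: [0.001, 0.987, 0.16, 0.001]
contact_force: [-0.1, -0.2, 0.1]
gripper_width: 1.002
grasp_force: 0.0
```

Emit:
play_rows(
  steps=[
    [[0, 0, 0, 0, 0, 0], [0, 0, 0, 0, 0, 0], [0, 0, 0, 0, 0, 0], [0, 0, 0, 0, 0, 0], [0, 0, 0, 0, 0, 0], [0, 0, 0, 0, 0, 0], [0, 0, 0, 0, 0, 0], [0, 0, 0, 0, 0, 0], [0, 0, 0, 0, 0, 0], [0, 0, 0, 0, 0, 0]],
  ],
  claw=-1,
)

```text
time: 3.23
tool_pos: [0.4875, -0.1329, 0.019]
tool_rot: [0.001, 0.987, 0.16, 0.001]
contact_force: [-0.1, -2.8, 6.8]
gripper_width: 0.46
grasp_force: 63.8
```

```bash
python3 - <<'E'
from h import *
go([.4859,-.1327,.018],18.4)
# target: saddle at boss, jack yaw 6.3; jack frame relative to tool from measured jack pose
s=manip.state(); p=s["tool_pos"]
d=lambda a:np.array([np.cos(np.radians(a)),np.sin(np.radians(a)),0])
for n in("scene",):
    I,D=vision.grab_frame(n); cv2.imwrite("pics/s2.png",cv2.resize(I[215:305,140:290],None,fx=5,fy=5,interpolation=cv2.INTER_CUBIC))
E
```

```text
go [-1.4 -0.7  1. ] [ 0.15 -0.1   0.05] t 3.2333 pos [ 0.4875 -0.1329  0.019 ] F [-0.1 -2.8  6.8] w 0.46 63.8
```

View pics/s2.png

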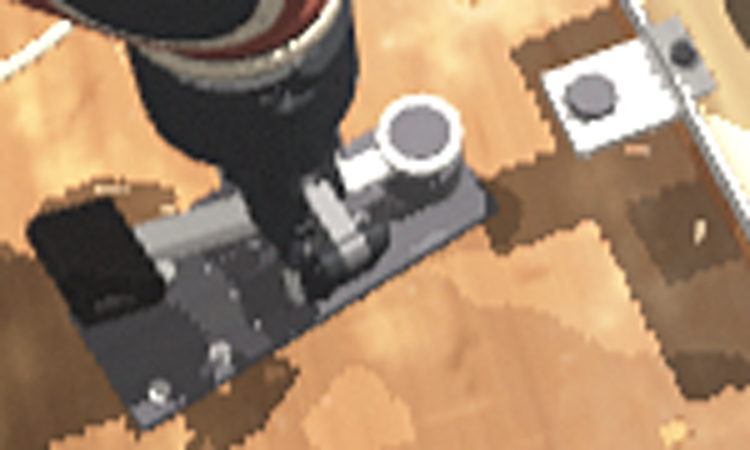

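The cheeks are gripped (0.46 open is about 39 mm) and the saddle has not shifted, still at (420,132).

```bash
python3 - <<'E'
from h import *
go([.5483,-.1385,.025],6.4)
E
```

```text
go [55.9 24.5 -5.9] [ 0.14 -0.11 12.04] t 3.2833 pos [ 0.4875 -0.133   0.019 ] F [-0.  -1.8  5.7] w 0.459 63.8
```

Emit:
play_rows(
  steps=[
    [[0, 0, -3, 0, 0, 0], [0, 0, -7, 0, 0, 0], [0, 0, -7, 0, 0, 0], [0, 0, -7, 0, 0, 0]],
  ],
)

```text
time: 3.62
tool_pos: [0.485, -0.1312, 0.0234]
tool_rot: [-0.001, 0.987, 0.16, -0.001]
contact_force: [-0.1, 0.6, -5.9]
gripper_width: 0.458
grasp_force: 62.4
```

```bash
python3 - <<'E'
from h import *
go([.5483,-.1385,.026],6.4)
E
```

```text
go [57.7 26.9 -2.8] [-0.11  0.12 12.04] t 3.6167 pos [ 0.485  -0.1312  0.0234] F [-0.1  0.6 -5.9] w 0.458 62.4
```

Emit:
play_rows(
  steps=[
    [[0, 0, -2, 0, 0, 1], [6, 3, -2, 0, 0, 3], [14, 7, -2, 0, 0, 5], [22, 11, -2, 0, 0, 7], [31, 15, -2, 0, 0, 9], [40, 19, -2, 0, 0, 11], [47, 22, -2, 0, 0, 12], [53, 25, -2, 0, 0, 12], [57.5, 27, -2, 0, 0, 12], [57.5, 27, -2, 0, 0, 12], [57.5, 27, -2, 0, 0, 12], [57.5, 27, -2, 0, 0, 12]],
  ],
)

```text
time: 4.62
tool_pos: [0.5488, -0.1393, 0.0264]
tool_rot: [-0.0, 0.998, 0.056, -0.0]
contact_force: [-0.6, 0.0, -6.1]
gripper_width: 0.463
grasp_force: 62.3
```

```bash
python3 - <<'E'
from h import *
go([.5483,-.1385,.019],6.4)
for n,b in(("scene",(150,200,300,300)),("top",(245,165,335,265))):
    I,D=vision.grab_frame(n); cv2.imwrite(f"pics/p_{n}.png",cv2.resize(I[b[1]:b[3],b[0]:b[2]],None,fx=5,fy=5,interpolation=cv2.INTER_CUBIC))
E
```

```text
go [-0.4 -0.9  7.4] [-0.02  0.05  0.04] t 4.6167 pos [ 0.5488 -0.1393  0.0264] F [-0.6  0.  -6.1] w 0.463 62.3
```

View pics/p_scene.png

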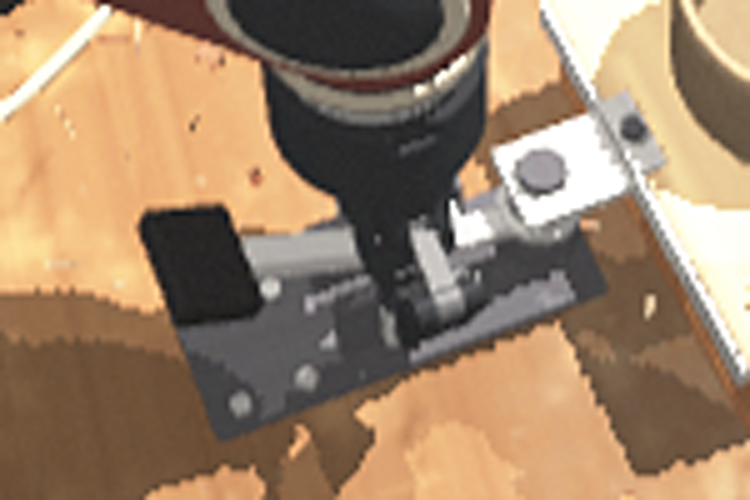

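The saddle sits under the tongue. The boss is at (541,170), and the base's right-hand corners are at (606,290) and (222,438). I'll lower the jack, then check before letting go.

Emit:
play_rows(
  steps=[
    [[0, -0.5, 3, 0, 0, 0], [0, -0.5, 6, 0, 0, 0], [0, -0.5, 8, 0, 0, 0], [0, -0.5, 8, 0, 0, 0], [0, -0.5, 8, 0, 0, 0]],
  ],
)

```text
time: 5.13
tool_pos: [0.5493, -0.139, 0.0191]
tool_rot: [-0.0, 0.998, 0.056, -0.0]
contact_force: [-3.4, 0.8, -0.0]
gripper_width: 0.459
grasp_force: 63.0
```

```bash
python3 - <<'E'
from h import *
go([.5483,-.1385,.019],6.4)
I,D=vision.grab_frame("scene"); cv2.imwrite("pics/q_scene.png",cv2.resize(I[200:300,150:300],None,fx=5,fy=5,interpolation=cv2.INTER_CUBIC))
I,D=vision.grab_frame("top");cv2.imwrite("pics/q_top.png",I)
E
```

```text
go [-0.9 -0.6  0.1] [-0.    0.02  0.04] t 5.1333 pos [ 0.5493 -0.139   0.0191] F [-3.4  0.8 -0. ] w 0.459 63.0
```

View pics/q_scene.png

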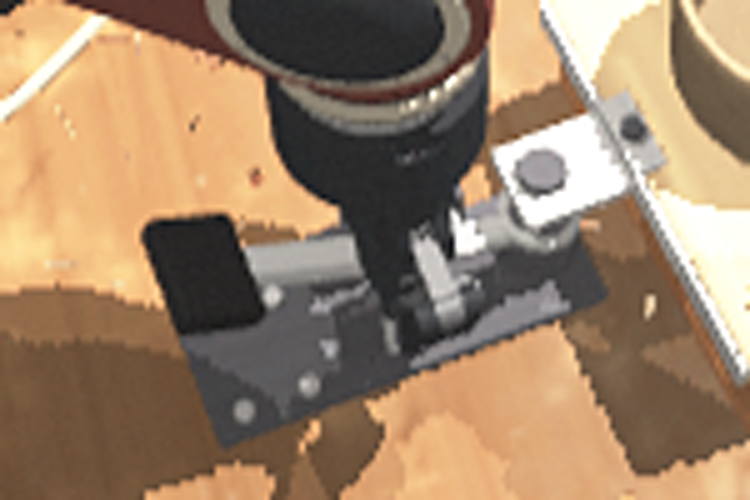

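Lowered flat on the bench. Corners now at (607,292) and (226,446), boss unchanged at (541,170), handle pad centre near (205,272).

```bash
python3 - <<'E'
from h import *
C=lambda u,v,z: ray("scene",(u+.5)/5+149.5,(v+.5)/5+199.5,z)*1000
f=C(607,292,.008);r=C(226,446,.008);b=C(541,170,.073);pd=C(205,272,.094)
y=np.degrees(np.arctan2(f[1]-r[1],f[0]-r[0])); print(f,r,b,pd,"yaw",y,np.linalg.norm(f-r))
d=lambda a,x,w:R.from_euler('z',a,degrees=True).apply([x,w,0])
F0=np.array([571.4,-136.8,8]);P0=np.array([420.3,-154.4,94]);R0=np.array([417.6,-187.9,8]);S0=np.array([547.5,-112.2,42])
for m,q in((f,F0),(r,R0),(pd,P0)): 
    print("saddle est",m+R.from_euler('z',6.4-18.4,degrees=True).apply(S0-q))
E
```

```text
[ 632.36882262 -157.21368227    8.        ] [ 471.41342622 -177.94069096    8.        ] [ 610.9500857  -131.15257616   73.        ] [ 478.45463987 -148.55810142   94.        ] yaw 7.337872601591669 162.2844678953691
saddle est [ 614.10572256 -128.18216188   42.        ]
saddle est [ 614.21371455 -130.90264622   42.        ]
saddle est [ 611.64888803 -133.72663974   42.        ]
```

```bash
python3 - <<'E'
from h import *
I=cv2.imread("pics/q_scene.png")
I=cv2.resize(I[150:300,430:650],None,fx=3.6,fy=3.6,interpolation=cv2.INTER_CUBIC)
for c,col in(((611.2,-131),(0,0,255)),((613.2,-131),(0,255,0))):
    t=np.linspace(0,2*np.pi,80); q=[]
    for a in t:
        u,v=proj("scene",[c[0]/1000+.017*np.cos(a),c[1]/1000+.017*np.sin(a),.042]); q.append((((u-149.5)*5-.5-430)*3.6,((v-199.5)*5-.5-150)*3.6))
    cv2.polylines(I,[np.array(q,int)],True,col,1)
cv2.imwrite("pics/q_z.png",I)
E
```

```text
(no output)
```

View pics/q_z.png

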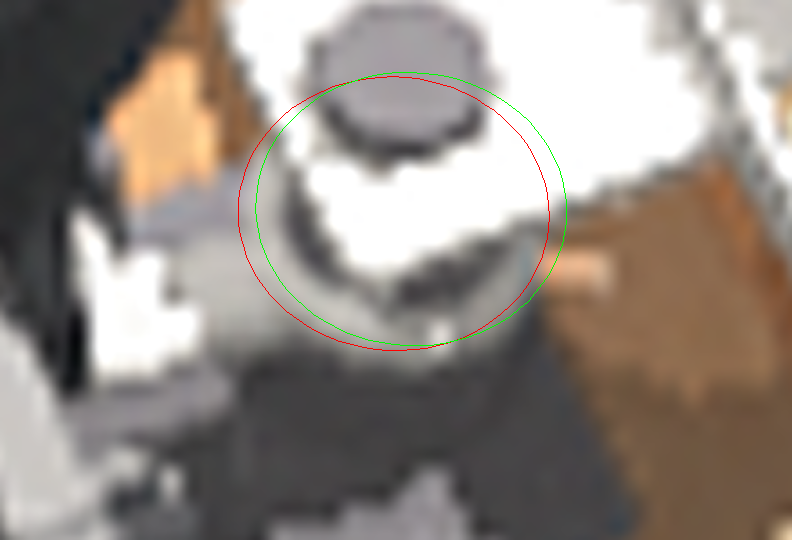

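The saddle ring's right edge (545,240) and lower edge (395,350) match the circle drawn around the boss axis (red) to about 1 mm, so it is centred. Release, rise, close, and go over the handle pad.

Emit:
play_rows(
  steps=[
    [[0, 0, 0, 0, 0, 0], [0, 0, 0, 0, 0, 0], [0, 0, 0, 0, 0, 0], [0, 0, 0, 0, 0, 0], [0, 0, 0, 0, 0, 0], [0, 0, 0, 0, 0, 0], [0, 0, 0, 0, 0, 0], [0, 0, 0, 0, 0, 0]],
  ],
  claw=1,
)

```text
time: 5.9
tool_pos: [0.5493, -0.139, 0.0187]
tool_rot: [0.0, 0.998, 0.056, 0.0]
contact_force: [0.0, -0.5, -0.4]
gripper_width: 1.007
grasp_force: 0.0
```

Emit:
play_rows(
  steps=[
    [[0, 0, -10, 0, 0, 0], [0, 0, -30, 0, 0, 0], [0, 0, -60, 0, 0, 0], [0, 0, -90, 0, 0, 0], [0, 0, -110, 0, 0, 0], [0, 0, -120, 0, 0, 0], [0, 0, -120, 0, 0, 0], [0, 0, -120, 0, 0, 0]],
  ],
)

```text
time: 6.57
tool_pos: [0.5492, -0.1389, 0.1387]
tool_rot: [0.0, 0.998, 0.056, 0.0]
contact_force: [0.1, 0.3, -0.2]
gripper_width: 1.002
grasp_force: 0.0
```

```bash
python3 - <<'E'
from h import *
go([.480,-.147,.125],6.8)
I,D=vision.grab_frame("scene"); cv2.imwrite("pics/r_scene.png",cv2.resize(I[200:300,150:300],None,fx=5,fy=5,interpolation=cv2.INTER_CUBIC))
P=cloud("scene",D); m=np.zeros(D.shape,bool); m[238:275,170:205]=1
m&=(I.max(2)<40)&(P[...,2]>.08)&(P[...,2]<.11)
q=P[m]; print(m.sum(),q.mean(0),np.nanmin(q,0),np.nanmax(q,0), cv2.minAreaRect((q[:,:2]*1000).astype(np.float32)) if m.sum()>5 else 0)
E
```

```text
go [-69.7   0.3  13.6] [ 0.01 -0.02 -0.37] t 6.5667 pos [ 0.5492 -0.1389  0.1387] F [ 0.1  0.3 -0.2] w 1.002 0.0
180 [ 0.479656   -0.15060874  0.09373947] [ 0.46102037 -0.17012031  0.0824293 ] [ 0.4950821  -0.12476818  0.10223768] ((477.96392822265625, -147.7908172607422), (30.572412490844727, 43.408470153808594), 5.966291427612305)
```

View pics/r_scene.png

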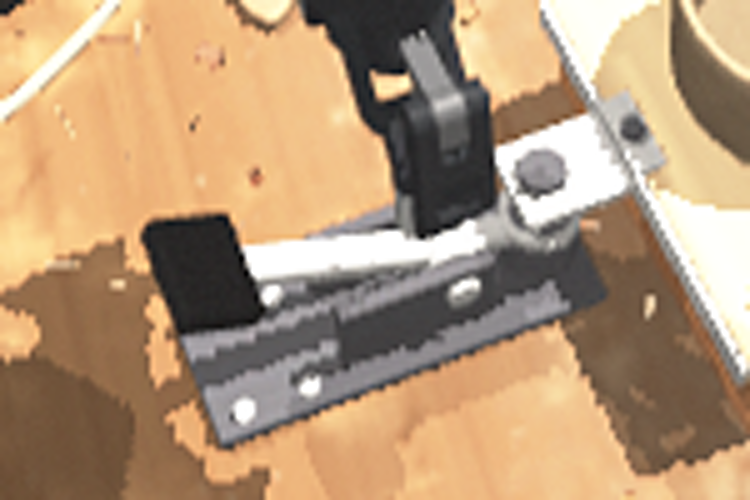

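The jack stands free with its handle up, pad centre at about (205,272) in the crop. Depth puts that at (478, -148, 94) mm, matching the expected spot. That was the last picture I can view, so the rest is judged from measurements.

Emit:
play_rows(
  steps=[
    [[-15, 0, 0, 0, 0, 0], [-40, 0.5, 0, 0, 0, 0], [-60, 1, 5, 0, 0, 0], [-72, 1, 10, 0, 0, 0], [-72, 1, 20, 0, 0, 0], [-72, 1, 26, 0, 0, 0], [-72, 1, 28, 0, 0, 0], [-72, 1, 28, 0, 0, 0], [-72, 1, 28, 0, 0, 0], [-72, 1, 28, 0, 0, 0]],
  ],
  claw=-1,
)

```text
time: 7.45
tool_pos: [0.4786, -0.1481, 0.1109]
tool_rot: [0.0, 0.998, 0.056, 0.0]
contact_force: [-0.1, -0.2, -0.6]
gripper_width: 0.002
grasp_force: 0.0
```

Emit:
play_rows(
  steps=[
    [[0, 0, 4, 0, 0, 0], [0, 0, 8, 0, 0, 0], [0, 0, 12, 0, 0, 0], [-0.5, 0, 16, 0, 0, 0], [-1.5, 0, 20, 0, 0, 0], [-3, 0, 24, 0, 0, 0], [-4, 0, 28, 0, 0, 0], [-5, 0, 32, 0, 0, 0], [-6, 0, 35, 0, 0, 0], [-6, 0, 35, 0, 0, 0]],
  ],
)

```text
time: 8.28
tool_pos: [0.4717, -0.1488, 0.0752]
tool_rot: [0.0, 0.998, 0.056, -0.0]
contact_force: [-0.4, -0.8, 2.3]
gripper_width: 0.002
grasp_force: 0.8
```

Emit:
play_rows(
  steps=[
    [[-1, 0, 4, 0, 0, 0], [-2, 0, 8, 0, 0, 0], [-3, 0, 12, 0, 0, 0], [-4.5, 0, 16, 0, 0, 0], [-6, 0, 20, 0, 0, 0], [-7, 0, 24, 0, 0, 0], [-8, 0, 28, 0, 0, 0], [-9, 0, 31, 0, 0, 0], [-9, 0, 31, 0, 0, 0], [-9, 0, 31, 0, 0, 0]],
  ],
)

```text
time: 9.12
tool_pos: [0.466, -0.1498, 0.047]
tool_rot: [0.0, 0.998, 0.056, 0.004]
contact_force: [3.0, 3.3, 8.4]
gripper_width: -0.0
grasp_force: 3.9
```

```bash
cat >> h.py <<'E'
def chk():
    s=manip.state(); print("t",s["time"],"pos",s["tool_pos"].round(4),"F",s["contact_force"].round(1))
    for n in("scene","top"):
        I,D=vision.grab_frame(n); P=cloud(n,D); e=np.array([.611,-.131])
        m=(np.hypot(P[...,0]-e[0],P[...,1]-e[1])<.009)&(P[...,2]>.06)&(P[...,2]<.12); print(n,"boss z",np.median(P[m][:,2]) if m.any() else None,m.sum())
        cv2.imwrite(f"pics/chk_{n}_{s['time']:.1f}.png",I)
        g=I.astype(float); d=(P[...,2]>.075)&(P[...,2]<.2)&(P[...,0]>.64)&(P[...,0]<.82)&(P[...,1]<0)&(P[...,1]>-.24)
        print("  above board centroid",P[d].mean(0).round(4),d.sum())
E
python3 - <<'E'
from h import *
chk()
D=np.load("scene0.npy");P=cloud("scene",D); m=(np.hypot(P[...,0]-.611,P[...,1]+.131)<.009); print("before",np.nanmedian(P[m][:,2]),m.sum())
E
```

```text
t 9.1167 pos [ 0.466  -0.1498  0.047 ] F [3.  3.3 8.4]
scene boss z 0.08991433072577892 73
  above board centroid [ 0.7051 -0.1332  0.0968] 5315
top boss z 0.0874841201752029 48
  above board centroid [ 0.7    -0.1324  0.0895] 3230
before 0.07473887967094017 277
```

Emit:
play_rows(
  steps=[
    [[-1, 0, 2, 0, 0, 0], [-1, 0, 4, 0, 0, 0], [-1, 0, 6, 0, 0, 0], [-1, 0, 6, 0, 0, 0], [-1, 0, 6, 0, 0, 0], [-1, 0, 6, 0, 0, 0]],
  ],
)

```text
time: 9.72
tool_pos: [0.4656, -0.1501, 0.0429]
tool_rot: [0.0, 0.998, 0.056, 0.004]
contact_force: [-1.3, 5.1, 18.4]
gripper_width: 0.002
grasp_force: 9.2
```

```bash
python3 - <<'E'
from h import *
chk()
E
```

```text
t 9.7167 pos [ 0.4656 -0.1501  0.0429] F [-1.3  5.1 18.4]
scene boss z 0.09237485660351319 71
  above board centroid [ 0.7054 -0.1334  0.0979] 5339
top boss z 0.09055395328510873 47
  above board centroid [ 0.7006 -0.1328  0.0903] 3331
```

Emit:
play_rows(
  steps=[
    [[0, 0, 2, 0, 0, 0], [0, 0, 3, 0, 0, 0], [0, 0, 3, 0, 0, 0], [0, 0, 3, 0, 0, 0]],
  ],
)

```text
time: 10.15
tool_pos: [0.4657, -0.1502, 0.0417]
tool_rot: [0.0, 0.998, 0.056, 0.003]
contact_force: [-8.0, 8.0, 30.2]
gripper_width: -0.0
grasp_force: 15.4
```

```bash
python3 - <<'E'
from h import *
chk()
E
```

```text
t 10.15 pos [ 0.4657 -0.1502  0.0417] F [-8.   8.  30.2]
scene boss z 0.09318359041103386 69
  above board centroid [ 0.7052 -0.1336  0.0983] 5349
top boss z 0.091524248091436 48
  above board centroid [ 0.7005 -0.1328  0.0907] 3325
```

The stop is reached: boss up about 18.5 mm and force climbing. Let the handle up slowly along the arc.

Emit:
play_rows(
  steps=[
    [[1, 0, -4, 0, 0, 0], [2, 0, -9, 0, 0, 0], [3.5, 0, -14, 0, 0, 0], [5, 0, -19, 0, 0, 0], [6.5, 0, -24, 0, 0, 0], [8, 0, -29, 0, 0, 0], [9, 0, -34, 0, 0, 0], [10, 0, -39, 0, 0, 0], [11, 0, -44, 0, 0, 0], [12, 0, -49, 0, 0, 0], [13, 0, -55, 0, 0, 0], [13, 0, -60, 0, 0, 0]],
  ],
)

```text
time: 11.25
tool_pos: [0.475, -0.1482, 0.096]
tool_rot: [-0.0, 0.998, 0.056, 0.0]
contact_force: [0.9, -0.6, 1.2]
gripper_width: -0.001
grasp_force: 0.4
```

Emit:
play_rows(
  steps=[
    [[0, 0, -6, 0, 0, 0], [0, 0, -12, 0, 0, 0], [0, 0, -18, 0, 0, 0], [0, 0, -18, 0, 0, 0], [0, 0, -18, 0, 0, 0], [0, 0, -18, 0, 0, 0], [0, 0, -18, 0, 0, 0], [0, 0, -18, 0, 0, 0]],
  ],
)

```text
time: 11.92
tool_pos: [0.4745, -0.1482, 0.1131]
tool_rot: [-0.0, 0.998, 0.056, -0.0]
contact_force: [0.1, -0.0, 0.1]
gripper_width: 0.003
grasp_force: 0.0
```

```bash
python3 - <<'E'
from h import *
chk()
I,D=vision.grab_frame("scene")
P=cloud("scene",D); m=np.zeros(D.shape,bool); m[238:275,170:205]=1
m&=(I.max(2)<40)&(P[...,2]>.03)&(P[...,2]<.105); q=P[m]; print("pad z",m.sum(),np.median(q,0),np.percentile(q[:,2],[5,95]))
# base plate right-side corner shift vs. placement: correlate patch around the bolts/corner
A=cv2.imread("pics/r_scene.png"); B=cv2.resize(I[200:300,150:300],None,fx=5,fy=5,interpolation=cv2.INTER_CUBIC)
for (x,y,w,h) in((190,360,150,90),(430,260,180,80)):
    r=cv2.matchTemplate(B,A[y:y+h,x:x+w],cv2.TM_CCOEFF_NORMED); _,v,_,l=cv2.minMaxLoc(r); print("shift px/5",l[0]-x,l[1]-y,v)
E
```

```text
t 11.9167 pos [ 0.4745 -0.1482  0.1131] F [ 0.1 -0.   0.1]
scene boss z 0.07336265678690268 69
  above board centroid [ 0.7194 -0.122   0.0997] 3150
top boss z 0.06894472108996696 1
  above board centroid [ 0.716  -0.1254  0.0907] 1704
pad z 40 [ 0.46741354 -0.1652838   0.09539635] [0.08288957 0.10103626]
shift px/5 0 0 0.9988324642181396
shift px/5 0 0 0.9935340285301208
```

The board is flat, the handle fully up, and the jack hasn't shifted. Second push, held.

Emit:
play_rows(
  steps=[
    [[0, 0, 7, 0, 0, 0], [0, 0, 14, 0, 0, 0], [0, 0, 20, 0, 0, 0], [-1, 0, 25, 0, 0, 0], [-2, 0, 30, 0, 0, 0], [-3, 0, 35, 0, 0, 0], [-4, 0, 40, 0, 0, 0], [-5, 0, 45, 0, 0, 0], [-6, 0, 49, 0, 0, 0], [-7.5, 0, 53, 0, 0, 0], [-9, 0, 57, 0, 0, 0], [-10, 0, 61, 0, 0, 0]],
  ],
)

```text
time: 13.07
tool_pos: [0.4665, -0.1495, 0.0539]
tool_rot: [-0.0, 0.998, 0.056, 0.002]
contact_force: [1.5, 3.1, 8.1]
gripper_width: 0.002
grasp_force: 4.0
```

Emit:
play_rows(
  steps=[
    [[-1, 0, 4, 0, 0, 0], [-2, 0, 8, 0, 0, 0], [-2.5, 0, 12, 0, 0, 0], [-2.5, 0, 14, 0, 0, 0], [-2.5, 0, 16, 0, 0, 0], [-2.5, 0, 16, 0, 0, 0], [-2.5, 0, 16, 0, 0, 0], [-2.5, 0, 16, 0, 0, 0], [-2.5, 0, 16, 0, 0, 0]],
  ],
)

```text
time: 13.82
tool_pos: [0.4657, -0.1498, 0.0419]
tool_rot: [-0.0, 0.998, 0.056, 0.003]
contact_force: [-7.3, 8.2, 28.1]
gripper_width: -0.002
grasp_force: 14.4
```

```bash
python3 - <<'E'
from h import *
chk()
E
```

```text
t 13.8167 pos [ 0.4657 -0.1498  0.0419] F [-7.3  8.2 28.1]
scene boss z 0.09303131175581636 71
  above board centroid [ 0.7052 -0.1335  0.0982] 5354
top boss z 0.09144654361484328 48
  above board centroid [ 0.7004 -0.1327  0.0906] 3325
```

```bash
python3 -c "
from plant import order; print(order.job_done())"
```

```text
the job is handed in; nothing more can be done
None
```

The job is handed in at about 14 s of the 48 s: the jack is centred under the lift pad to within about 1–2 mm, it was pumped once and let fully up, and the handle is now held down at about 28 N with the board raised about 19 mm; the pot and disc measured the same as at the trial lift, though my views had run out, so I checked both pumps by camera depth and force only.

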